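# Hook the lost tuning knob out from under the slatted stand

### The arm

A 6-joint arm with a two-finger parallel gripper is mounted at the origin on the work surface. World frame = base frame: x ahead of the robot, y to its left, z up, the work surface at z = 0. Lengths are in m, angles in degrees, forces in N, time in s.
With the tool pointing down it reaches from about 0.3 to 0.75 m from the base axis. Payload 8.5 kg.
Tool frame: the origin (TCP) lies at the very end of the fingers, on their centre line; the grasp point (between the pads) lies 19 mm behind it; z points along the fingers, y is the line along which they close (so a half turn about z gives the same grasp; the last joint's range is limited). The gripper opens to 85 mm and grips with 20 to 120 N. Pads are 22 mm wide; open, the fingers measure 114 mm over their backs; the gripper's body (76 mm by 85 mm) begins 54 mm behind the grasp point. The pads swing forward as they close: fully open they stand 13 mm farther back than shut.
Start: joints at [53.726, 21.807, 74.336, -0, 83.858, -12.336], TCP at [0.223, 0.503, 0.231] pointing down, gripper open.
Joint ranges: [-178.18, 178.18], [-50.72, 133.34], [12.68, 142.11], [-81.47, 261.47], [9.98, 163.14], [-165.26, 165.26]. Speed limits (degrees/s): [136.94, 136.94, 180, 180, 180, 180].

### API

Orientations are given as a 3x3 rotation matrix whose columns are the frame's x, y, z axes.
In Python, from rig import env, imaging gives the robot as it stands. The module is installed in compiled form; this text tells all that it offers.
- The arm moves only by the tool arm_command, never from a script. Its arguments are lists of equal length, an entry for each row: "turn": the turn, a rotation vector about the tool's x, y, z in units of 5 degrees (1.0 is 5 degrees), a list of three; "xyz": the shift along the tool's x, y, z in units of 50 mm (1.0 is 50 mm), a list of three; "claw": the finger opening in mm, from 0 to 85.4. A call has 1 to 12 rows; each row shifts and turns the commanded pose from where the row before left it, along the tool's axes as they then stand; what a row does not reach is not made up. A row lasts 1/10 s, in which the tool goes at most 50 mm and 8.59 degrees, less where a joint would pass 70% of its speed; a pose out of reach is approached as far as the arm can. A call is refused whole if a number of a shift passes 1 or a number of a turn 1, either way. A call with a gripper value outside its range is refused whole. The fingers move at their own pace and stop on an object; "squeeze" is the grip in N (left out, the last holds). Time passes only in rows, so rows that do not move let the fingers close. It gives the time, the measured TCP pose, the force, the opening and the grip force at its end, in the units of the state.
- env.observe(): the state, without advancing time (a new reading comes with each control period).
- imaging.get_image(name): name is "scene" or "side" or "wrist"; returns (picture, depth): 420x560x3 uint8, blue, green, red; 420x560 float32, m along the optical axis (not along the pixel's ray), 0 where there is no reading.
- imaging.camera_info(name): a dict with "camera_matrix" (3x3 intrinsics, pixels), "rvec" (rotation vector, rad) and "tvec" (3), from world to camera coordinates, as OpenCV has them. Camera axes: x right, y down, z forward; pixel columns grow to the right and rows downward; lengths in m; the calibration is good to about 2 mm. A picture is of the moment at which its call begins: read the wrist's pose just before it. camera_info takes no time and is no camera call; for the wrist camera it gives the pose at the moment of the call.
- env.close_job(): hands the job in; it is judged then, once.
The state is a dict: "time_s": time; "q": joint angles; "qvel": joint speeds; "joint_efforts": joint torques, N m; "position": TCP position; "tool_rot": TCP orientation; "ft_force": force on the tool from outside, world axes, zero at the start; "wrist_torque": the same for the moment, N m; "grip_width": finger opening in m; "gripper_force": force on a finger pad.
Only numpy, scipy, OpenCV 4.12 (cv2) and the standard library are available. Lean on these libraries where they do the work, as an engineer would, in place of code of your own. Each camera call takes 0.05 s, during which the arm holds its last target. There are 200 camera calls.

### The job

The silver tuning knob has rolled under the slatted oak stand. Take the red-handled bent hook from the antenna rack, reach in under the front of the stand with its foot riding only lightly on the table, and draw the knob out with it until the knob lies flat on the table well clear of the stand, just in front. Then hang the hook back upright in its slot and let go; do not touch the knob with the fingers, press hard with the hook on the table or stand, or disturb the whips, the scanner, the mug and the screwdriver.

Things in the scene. Friction and masses are not known exactly. Their poses are not given: they have to be found in the camera images.
- hook_grip (a point): Telescopic pick-up hook, 0.14 kg, hanging upright in a rack slot. Point: centre of its red square handle (20 x 20 mm; from 44 mm below this point to 41 mm above). z up the handle, x the way the foot points, y the way its tip turns. Below the handle: flange, 8 mm tube, 6 mm rod, then the bent foot: from the elbow, on the handle's axis, it runs 110 mm along x, then turns 20 mm along +y (5 mm wire).
- hook_flange (a point): Same hook, underside of its 28 mm square black flange, 50 mm below hook_grip. The elbow is 115 to 155 mm below it: the rod is drawn out differently every time, NOT measured, so feel (or see) where the foot meets the table. It slips only above 40 N. The foot droops: tip centre line 13 mm below the elbow, so the tip lands first; it springs up about 0.4 mm per newton.
- knob_center (a point): Silver tuning knob lying flat, dome up, on the table under the stand, seen through the slats; 45 g, a low weighted disc 28 mm in diameter: upright rim only 4 mm high, then a dome to 9 mm, so a foot held higher than the rim rides over it. This point is its centre, 4.5 mm above the table.
- stand: Slatted oak stand, fixed, 120 deep (x) x 300 wide (y) x 44 mm high. Origin: centre of its underside; -x is its open front (edge at x = -60 mm). 32 mm clear under the slats. Cheeks close both ends (inner faces at y = -138, +138 mm), a rail the back (face at x = +48 mm). Four slats along y, 12 mm wide, 24 mm apart: the knob shows between them. The scanner lies on its +y part.
- rack: Slotted oak antenna rack, fixed. Origin: on the table under the shelf; x along the row, -y its open front. Shelf top 205 mm up, 15 mm thick, 300 mm long, from y = -50 mm (front edge) to +50 mm, on a back board (y = 50 to 66 mm, same height). Four slots 11 mm wide at x = -90, -30, 30, 90 mm run from the front edge in to y = -15 mm.
- rack_row (a point): Middle of the row of slots at the shelf's top (25 mm behind its front edge; axes as the rack). The hook and three whips hang here at y = 0, x = -90, -30, 30, 90 mm, in any order; each slides out to the front (-y). The hook's slot is the one it starts in, its foot pointing along the rack's +x, below the whips.
- whip_a: Collapsed telescopic whip antenna hanging in a slot by its 20 mm flange: connector up to 37 mm above the shelf, rod to 97 mm below the shelf's top. Origin: flange underside, on the axis. Leave alone.
- whip_b: As whip_a, brass connector. Leave alone.
- whip_c: As whip_a, black rod. Leave alone.
- scanner: Grey handheld scanner (112 x 56 x 32 mm) lying on the stand; origin centre of its underside. Leave alone.
- mug: Blue ceramic mug, 82 mm wide, 95 mm high, origin centre of its underside. Leave alone.
- screwdriver: Screwdriver lying on the table. Leave alone.
- table: The oak table; its top is the level surface at height 0.
Not all that is in view belongs to the job. Leave any turquoise look-alike of the part that bears hook_grip alone.

How it is judged (in metres and radians):
On the way, in this order (a step that is already met when the one before it is completed fails the run):
1. the hook has been taken out of the rack (distance of hook_grip from where it was at the start of the episode above 0.08 m), for 0.1 s.
2. the hook bears on the knob while the knob is still under the stand (contact force between hook and knob above 0.03 N and x of knob_center in the frame of stand above -0.06 m), for 0.02 s.
3. the knob lies on the table clear of the stand's front (x of knob_center in the frame of stand below -0.082 m and height (world z) of knob_center below 0.012 m), for 0.1 s.
At the end, for the whole second after the job is handed in: The knob lies flat and still on the table in front of the stand, its whole rim out from under it (its centre 82 to 220 mm ahead of the stand's centre and within 170 mm to either side), and the hook hangs still and upright (within 7 degrees) in its rack slot, flange resting on the shelf, released (x of knob_center in the frame of stand between -0.22 and -0.082 m and y of knob_center in the frame of stand between -0.17 and 0.17 m and height (world z) of knob_center below 0.009 m and angle between knob_center's own z axis and vertical below 0.15 rad and linear speed of knob below 0.01 m/s and z of hook_grip in the frame of rack between 0.247 and 0.263 m and y of hook_grip in the frame of rack between -0.042 and -0.008 m and x of hook_grip in the frame of rack between -0.105 and 0.105 m and angle between hook_grip's own z axis and vertical below 0.12 rad and linear speed of hook below 0.02 m/s); the robot touches nothing.
It fails at once if the hook bears on the table with more than 8 N (contact force between hook and table above 8 N).
It fails at once if the hook bears on the stand with more than 8 N (contact force between hook and stand above 8 N).
It fails at once if a finger touches the knob (contact force between the fingers and knob above 0.2 N).
It fails at once if the arm or the hook knocks a bystander aside (distance of any of whip_a, whip_b, whip_c, scanner, mug from where it was at the start of the episode above 0.015 m or distance of screwdriver from where it was at the start of the episode above 0.02 m).
It also fails if it takes over 67 s, if anything falls off the work surface, if the arm or the gripper's body presses on something with over 40 N, if the wrist force passes 120 N, or if a joint passes its speed limit or range.

## Working session

There is one attempt and no reset: what is moved stays moved. The work goes in short steps, Python scripts to look and compute and a tool call to move; the robot and the scene stay as the last step left them, time stands still between calls to the robot, and variables do not carry over. Pictures are saved under pics/ and viewed, at most 13 in all, crops included, and the job is handed in when it is done.

Besides the shell and the picture viewer there is one more tool, called after "Emit:" in YAML: its name, and indented under it one key for each argument. arm_command: Moves the arm, as the interface text tells. Its arguments: {"type":"object","properties":{"turn":{"type":"array"},"xyz":{"type":"array"},"claw":{"type":"array"},"squeeze":{"type":"number"}},"required":["turn","xyz","claw"]}

```bash
mkdir -p pics; cat > h.py <<'E'
import numpy as np, cv2
from rig import env, imaging
def cam(n):
    c=imaging.camera_info(n); K=np.array(c["camera_matrix"],float).reshape(3,3)
    R=cv2.Rodrigues(np.array(c["rvec"],float))[0]; t=np.array(c["tvec"],float).ravel()
    return K,R,t
def ray(c,uv):
    K,R,t=c; d=R.T@(np.linalg.inv(K)@np.array([uv[0],uv[1],1.])); return -R.T@t,d
def onz(c,uv,z):
    o,d=ray(c,uv); return o+d*(z-o[2])/d[2]
def pt(c,uv,depth):
    o,d=ray(c,uv); return o+d*depth
def proj(c,p):
    K,R,t=c; q=K@(R@np.array(p,float)+t); return q[:2]/q[2]
def tri(c1,a,c2,b):
    o1,d1=ray(c1,a);o2,d2=ray(c2,b); d1/=np.linalg.norm(d1);d2/=np.linalg.norm(d2)
    s=np.linalg.lstsq(np.c_[d1,-d2],o2-o1,rcond=None)[0]
    p,q=o1+s[0]*d1,o2+s[1]*d2; return (p+q)/2,np.linalg.norm(p-q)
E
python3 - <<'E'
from h import *
for n in("scene","side","wrist"):
    im,d=imaging.get_image(n); np.savez("pics/%s0.npz"%n,im=im,d=d); cv2.imwrite("pics/%s0.png"%n,im)
    K,R,t=cam(n);print(n,K[0,0],-R.T@t,R[2])
a=[np.load("pics/%s0.npz"%n)["im"] for n in("scene","side")]
s=env.observe();print(s["position"],s["tool_rot"],s["grip_width"],s["time_s"])
E
```

```text
scene 485.70952898188085 [1.04482232 0.529766   1.03536612] [-0.38941817 -0.50948357 -0.76732   ]
side 381.65570955228736 [ 0.39938845 -0.77028032  0.62125668] [ 0.22337121  0.82943252 -0.51200293]
wrist 349.1154935086419 [0.1581671  0.53241079 0.37280964] [ 0.2588164  -0.1176267  -0.95873773]
[0.22304291 0.50252145 0.2308333 ] [[-9.13963186e-01  4.05796537e-01 -6.81991468e-04]
 [ 4.05797030e-01  9.13962770e-01 -9.08108361e-04]
 [ 2.54807583e-04 -1.10672772e-03 -9.99999355e-01]] 0.08546285950475792 0.15
```

View pics/scene0.png

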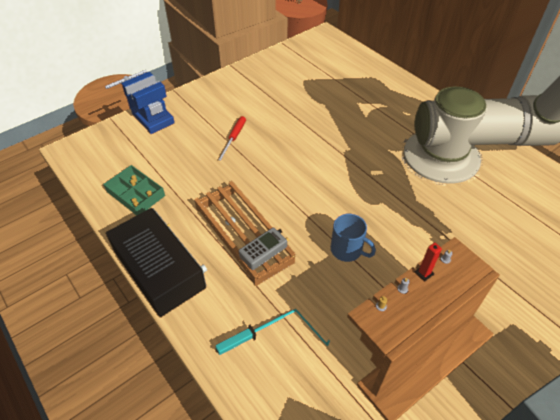

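View pics/side0.png

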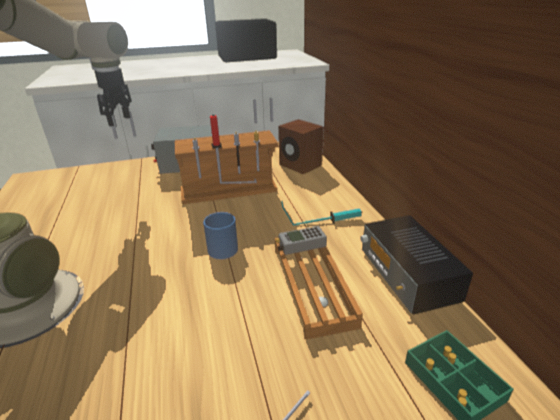

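Scene picture: the red hook handle is at (430,260) in the rack, with whips at (447,255), (404,285) and (381,302). The mug is at (350,237) and the scanner at (263,247). Side picture: handle at (214,130), foot from (220,182) to (257,182), and the knob between slats at (323,300).

Candidates for the hook: red handle at scene (430,260), turquoise hook at (250,335), red screwdriver at (237,128). I choose the red one in the rack and will check it in a crop.

```bash
python3 - <<'E'
from h import *
im=np.load("pics/side0.npz")["im"]; sc=np.load("pics/scene0.npz")["im"]
a=cv2.resize(im[100:210,140:300],None,fx=5,fy=5,interpolation=cv2.INTER_CUBIC)[:,:800]
cv2.imwrite("pics/c1.png",a)
b=cv2.resize(im[220:345,260:370],None,fx=4.5,fy=4.5,interpolation=cv2.INTER_CUBIC)
c=cv2.resize(sc[170:290,190:305],None,fx=2.6,fy=4.5,interpolation=cv2.INTER_CUBIC)
c=cv2.resize(sc[235:320,350:505],None,fx=5,fy=5,interpolation=cv2.INTER_CUBIC)
cv2.imwrite("pics/c2.png",b);cv2.imwrite("pics/c3.png",c)
for n in("scene","side"):
    z=np.load("pics/%s0.npz"%n); h=cv2.cvtColor(z["im"],cv2.COLOR_BGR2HSV); c=cam(n)
    m=((h[...,0]<6)|(h[...,0]>174))&(h[...,1]>190)&(h[...,2]>60)
    k,l,st,ce=cv2.connectedComponentsWithStats(m.astype(np.uint8))
    for i in range(1,k):
        if st[i,4]>30:
            vv,uu=np.where(l==i); dd=z["d"][vv,uu]
            P=np.array([pt(c,(u,v),q) for u,v,q in zip(uu,vv,dd) if q>0])
            print(n,st[i],ce[i],P.min(0).round(3),P.max(0).round(3),P.mean(0).round(4))
E
```

```text
scene [229 117  17  23 146] [237.50684932 127.21232877] [ 0.375 -0.499  0.006] [ 0.463 -0.441  0.027] [ 0.4208 -0.4684  0.0202]
scene [419 243  23  34 368] [429.90217391 259.79619565] [0.43  0.288 0.195] [0.51  0.312 0.298] [0.5029 0.3053 0.2608]
```

View pics/c1.png

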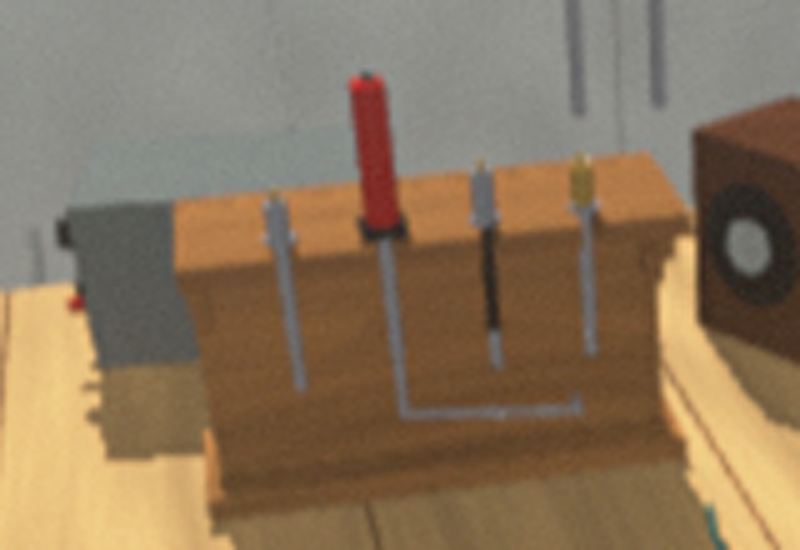

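View pics/c2.png

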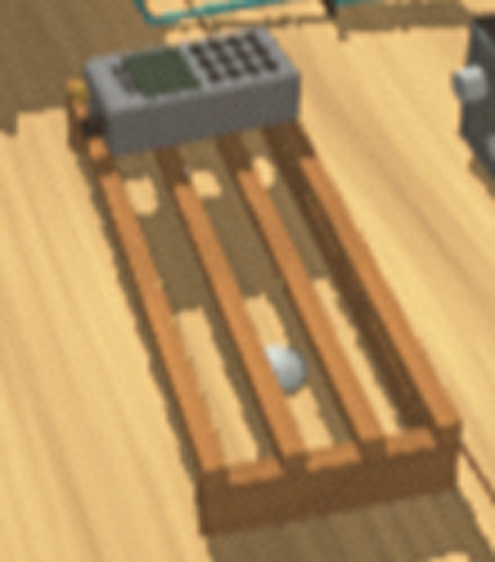

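View pics/c3.png

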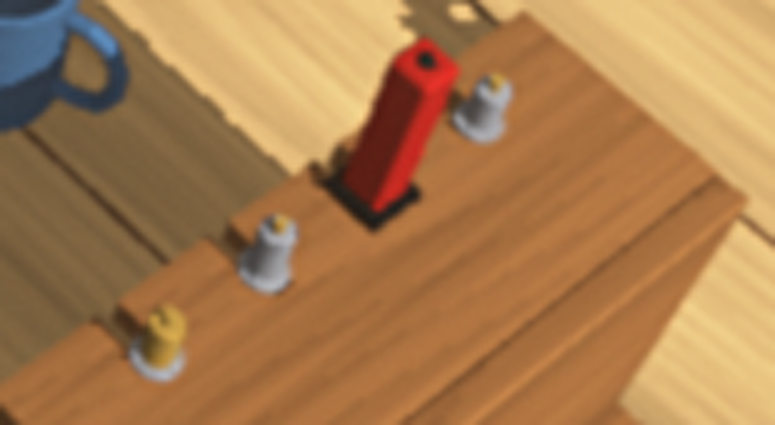

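The crop confirms it: the red square handle with its black flange is in the second slot. The foot points along the rack's +x and the tip turns toward the back. Elbow is at side px (220,183), tip at (255,181). The knob shows at side px (324,302).

```bash
python3 - <<'E'
from h import *
def cloud(n):
    z=np.load("pics/%s0.npz"%n); K,R,t=cam(n); d=z["d"]
    v,u=np.mgrid[:420,:560]; p=np.stack([(u-K[0,2])/K[0,0]*d,(v-K[1,2])/K[1,1]*d,d],-1)
    return (p-t)@R, d>0, z["im"]
for n in("scene","side"):
    P,ok,im=cloud(n); h=cv2.cvtColor(im,cv2.COLOR_BGR2HSV)
    for nm,(lo,hi),box in(("rack",(.199,.209),(.3,.75,.2,.5)),("stand",(.036,.05),(.4,.85,-.25,.2)),("scan",(.065,.09),(.4,.8,-.25,.25))):
        m=ok&(P[...,2]>lo)&(P[...,2]<hi)&(P[...,0]>box[0])&(P[...,0]<box[1])&(P[...,1]>box[2])&(P[...,1]<box[3])
        m=cv2.morphologyEx(m.astype(np.uint8),cv2.MORPH_OPEN,np.ones((2,2)))
        k,l,st,ce=cv2.connectedComponentsWithStats(m,connectivity=8)
        for i in np.argsort(-st[1:,4])[:2]+1:
            q=P[l==i][:,:2].astype(np.float32)
            print(n,nm,st[i],np.median(P[l==i][:,2]).round(4),cv2.minAreaRect(q))
    # silver knob blob
    m=(h[...,1]<60)&(h[...,2]>90)&(P[...,2]<.03)&(P[...,2]>-.01)&(P[...,0]>.4)&(P[...,0]<.85)&(P[...,1]>-.25)&(P[...,1]<.2)
    k,l,st,ce=cv2.connectedComponentsWithStats(m.astype(np.uint8))
    for i in range(1,k):
        if st[i,4]>8: print("knob?",n,st[i],ce[i],onz(cam(n),ce[i],.006),P[l==i].mean(0))
c=cam("scene"); s=cam("side")
for nm,uv,z in(("silver",(446.2,260.6),.205),("black",(403.2,291.4),.205),("brass",(381.4,307.4),.205),("frontfar",(455,237.5),.205),("backfar",(499,275),.205)):
    print(nm,onz(c,uv,z))
for nm,uv in(("whipA",(196,149)),("blk",(237,146)),("br",(256.8,142))): print(nm,onz(s,uv,.205))
print("handle top", onz(c,(435.3,247.3),.296), onz(s,(213.5,115.2),.296))
E
```

```text
scene rack [ 349  238  151  125 7650] 0.2034 ((0.652535617351532, 0.3609941601753235), (0.8353820443153381, 0.17784348130226135), 11.26041030883789)
scene rack [418 262   5   5  15] 0.2056 ((0.49563950300216675, 0.28673869371414185), (0.029914479702711105, 0.003775220364332199), 28.383060455322266)
scene stand [202 206  38  52 298] 0.0417 ((0.8327823281288147, 0.1439828872680664), (0.8777396082878113, 0.06878630816936493), 65.68624114990234)
scene stand [213 200  38  45 273] 0.0414 ((0.811485767364502, 0.14352095127105713), (0.8995100259780884, 0.07352650165557861), 63.53617858886719)
scene scan [240 229  48  38 924] 0.0739 ((0.8493631482124329, 0.20925429463386536), (0.7423558235168457, 0.11241079121828079), 50.01313781738281)
scene scan [334 232  42  17 241] 0.0745 ((0.45548784732818604, 0.10505469143390656), (0.0653216689825058, 0.11497312784194946), 73.07386016845703)
knob? scene [231 217   5   5  15] [233.06666667 218.66666667] [ 0.6370554  -0.18526282  0.006     ] [ 0.63585203 -0.18736087  0.00298335]
knob? scene [298 314  11   9  11] [303.         317.72727273] [0.67770765 0.1
[... 1399 characters left out ...]
] [0.48062881 0.03412179 0.00928267]
knob? side [210 255  18   5  27] [217.66666667 257.25925926] [0.44332102 0.03080501 0.006     ] [0.44354662 0.03547203 0.00243032]
knob? side [319 297   9  10  60] [323.5 300.8] [ 0.64806295 -0.19489542  0.006     ] [ 0.64765166 -0.19583648  0.00704068]
silver [0.43916192 0.31067948 0.205     ]
black [0.56052095 0.30514832 0.205     ]
brass [0.61854351 0.30309622 0.205     ]
frontfar [0.37881134 0.28470432 0.205     ]
backfar [0.3844109  0.39727513 0.205     ]
whipA [0.43716843 0.29323435 0.205     ]
blk [0.55444314 0.27771417 0.205     ]
br [0.61664072 0.29017919 0.205     ]
handle top [0.49807023 0.30337705 0.296     ] [0.49868721 0.30040799 0.296     ]
```

```bash
python3 - <<'E'
from h import *
def cloud(n):
    z=np.load("pics/%s0.npz"%n); K,R,t=cam(n); d=z["d"]
    v,u=np.mgrid[:420,:560]; p=np.stack([(u-K[0,2])/K[0,0]*d,(v-K[1,2])/K[1,1]*d,d],-1)
    return (p-t)@R, d>0, z["im"]
for n in("scene","side"):
    P,ok,im=cloud(n)
    for nm,(lo,hi),box in(("rack",(.196,.212),(.3,.75,.2,.5)),("stand",(.036,.052),(.5,.8,-.27,.12)),("scan",(.065,.09),(.5,.8,-.2,.25)),("mug",(.085,.1),(.3,.6,-.1,.2))):
        m=ok&(P[...,2]>lo)&(P[...,2]<hi)&(P[...,0]>box[0])&(P[...,0]<box[1])&(P[...,1]>box[2])&(P[...,1]<box[3])
        c=cv2.cvtColor(im,cv2.COLOR_BGR2HSV)
        q=P[m][:,:2].astype(np.float32)
        # drop stragglers
        D=np.linalg.norm(q[:,None]-q[None],axis=-1); q=q[(D<.006).sum(1)>4]
        (cx,cy),(w,h),a=cv2.minAreaRect(q); 
        print(n,nm,len(q),np.round([cx,cy,w,h,a],4),np.median(P[m][:,2]).round(4), cv2.boxPoints(((cx,cy),(w,h),a)).round(3).tolist())
E
```

```text
scene rack 7872 [ 0.5281  0.3344  0.1172  0.3038 87.9146] 0.2034 [[0.37400001287460327, 0.2809999883174896], [0.6779999732971191, 0.27000001072883606], [0.6819999814033508, 0.3869999945163727], [0.3779999911785126, 0.39800000190734863]]
scene stand 1510 [ 0.6461 -0.079   0.2173  0.3934 13.594 ] 0.0415 [[0.49399998784065247, 0.08699999749660492], [0.5870000123977661, -0.29600000381469727], [0.7979999780654907, -0.24500000476837158], [0.7059999704360962, 0.1379999965429306]]
scene scan 977 [ 6.37800e-01 -2.00000e-02  9.23000e-02  3.35000e-01  6.74178e+01] 0.074 [[0.4650000035762787, 0.0020000000949949026], [0.7749999761581421, -0.12700000405311584], [0.8100000023841858, -0.041999999433755875], [0.5009999871253967, 0.08699999749660492]]
scene mug 249 [ 0.463   0.0717  0.0818  0.0806 54.1052] 0.0913 [[0.4059999883174896, 0.06199999898672104], [0.47200000286102295, 0.014999999664723873], [0.5199999809265137, 0.08100000023841858], [0.45399999618530273, 0.12800000607967377]]
side rack 729 [ 0.5268  0.3276  0.1139  0.2979 88.1062] 0.2051 [[0.37599998712539673, 0.2759999930858612], [0.6740000
[... 175 characters left out ...]
0.044 [[0.574999988079071, -0.26899999380111694], [0.7960000038146973, -0.28200000524520874], [0.8119999766349792, 0.0010000000474974513], [0.5920000076293945, 0.013000000268220901]]
side scan 718 [ 6.97700e-01 -3.84000e-02  6.46000e-02  2.10300e-01  8.44905e+01] 0.076 [[0.5899999737739563, -0.05999999865889549], [0.7990000247955322, -0.08100000023841858], [0.8050000071525574, -0.01600000075995922], [0.5960000157356262, 0.004000000189989805]]
side mug 268 [4.6070e-01 6.7300e-02 8.1300e-02 8.0900e-02 8.5423e+01] 0.0917 [[0.4169999957084656, 0.029999999329447746], [0.49799999594688416, 0.024000000208616257], [0.5040000081062317, 0.10499999672174454], [0.42399999499320984, 0.11100000143051147]]
```

```bash
python3 - <<'E'
from h import *
sc=np.load("pics/scene0.npz")["im"]
cv2.imwrite("pics/c4.png",cv2.resize(sc[175:285,185:305],None,fx=5,fy=5,interpolation=cv2.INTER_CUBIC))
E
```

```text
(no output)
```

View pics/c4.png

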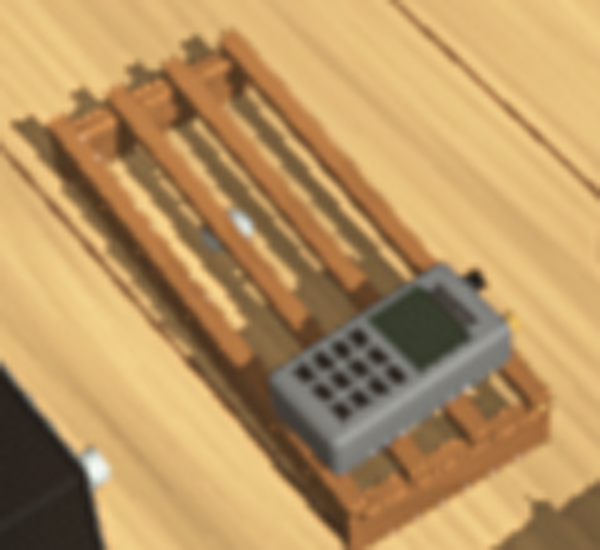

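Scene crop c4: stand top corners at scene px (231,181), (196,199), (295,255), (255,277). The knob straddles the third slat from the front, centred near px (230,221).

```bash
python3 - <<'E'
from h import *
c=cam("scene"); s=cam("side")
for uv in((230.6,181.4),(196.4,199),(255,277.4),(294.6,254.6)): print(onz(c,uv,.044).round(4))
for uv in((306.2,324.4),(361.1,314.4)): print("side",onz(s,uv,.044).round(4))
print("knob",onz(c,(230.2,221.2),.005).round(4),onz(s,(322,301.8),.005).round(4), tri(c,(230.2,221.2),s,(322,301.8)))
print("elbow",end=" ")
# hook plane: vertical plane y=row
def ony(c,uv,y):
    o,d=ray(c,uv); return o+d*(y-o[1])/d[1]
for uv in((220.4,183),(217,148),(255,181)): print(ony(s,uv,.304).round(4))
E
```

```text
[ 0.5818 -0.2715  0.044 ]
[ 0.6909 -0.2758  0.044 ]
[0.7131 0.019  0.044 ]
[0.5982 0.0271 0.044 ]
side [ 0.5775 -0.2799  0.044 ]
side [ 0.6906 -0.2873  0.044 ]
knob [ 0.6477 -0.1836  0.005 ] [ 0.6442 -0.1959  0.005 ] (array([ 0.64600258, -0.18886212, -0.00195649]), np.float64(0.002126628371160403))
elbow [0.4967 0.304  0.0798]
[0.4984 0.304  0.196 ]
[0.6065 0.304  0.0694]
```

Emit:
arm_command:
  turn:
    - [0,0,1]
    - [0,0,1]
    - [0,0,1]
    - [0,0,1]
    - [0,0,1]
    - [0,0,1]
    - [0,0,1]
    - [0,0,1]
    - [0,0,1]
    - [0,0,1]
    - [0,0,1]
    - [0,0,1]
  xyz:
    - [0,0,-0.3]
    - [0,0,-0.3]
    - [0,0,-0.3]
    - [0,0,-0.3]
    - [0,0,-0.3]
    - [0,0,-0.3]
    - [0,0,-0.3]
    - [0,0,-0.3]
    - [0,0,-0.2]
    - [0,0,0]
    - [0,0,0]
    - [0,0,0]
  claw: [50,50,50,50,50,50,50,50,50,50,50,50]
  squeeze: 60

```text
time_s: 1.35
position: [0.2231, 0.5026, 0.361]
tool_rot: [[-0.102, 0.995, -0.0], [0.995, 0.102, -0.001], [-0.0, -0.0, -1.0]]
ft_force: [-0.4, 0.5, 0.1]
grip_width: 0.05
gripper_force: 0.0
```

Emit:
arm_command:
  turn:
    - [0,0,0.8]
    - [0,0,0.8]
    - [0,0,0]
    - [0,0,0]
    - [0,0,0]
    - [0,0,0]
    - [0,0,0]
    - [0,0,0]
    - [0,0,0]
    - [0,0,0]
  xyz:
    - [0,0,0]
    - [0,0,0]
    - [-0.5,0.6,0]
    - [-0.5,0.6,0]
    - [-0.5,0.6,0]
    - [-0.5,0.6,0]
    - [-0.5,0.6,0]
    - [-0.5,0.6,0]
    - [0,0,0]
    - [0,0,0]
  claw: [50,50,50,50,50,50,50,50,50,50]

```text
time_s: 2.35
position: [0.3982, 0.3463, 0.361]
tool_rot: [[0.035, 0.999, -0.001], [0.999, -0.035, -0.0], [-0.0, -0.001, -1.0]]
ft_force: [-0.5, -0.2, 0.4]
grip_width: 0.05
gripper_force: 0.0
```

```bash
python3 - <<'E'
from h import *
s=env.observe();print(s["position"],s["tool_rot"].round(3) if hasattr(s["tool_rot"],"round") else s["tool_rot"],s["time_s"],s["q"],s["ft_force"])
c=cam("wrist"); im,d=imaging.get_image("wrist"); np.savez("pics/w1.npz",im=im,d=d,K=c[0],R=c[1],t=c[2]); cv2.imwrite("pics/w1.png",im)
for z,n in((.296,"top"),(.27,"g"),(.21,"flange")): print(n,proj(c,(.499,.304,z)))
E
```

```text
[0.39824816 0.34632887 0.36099669] [[ 0.035  0.999 -0.001]
 [ 0.999 -0.035 -0.   ]
 [-0.    -0.001 -1.   ]] 2.35 [2.81392775e+01 1.62323657e+01 6.16856967e+01 1.67743167e-02
 1.02129732e+02 3.01667512e+01] [-0.45797468 -0.16401642  0.36954933]
top [430.75581127 282.60858505]
g [415.7969152  265.34193304]
flange [390.38182299 236.00597462]
```

View pics/w1.png

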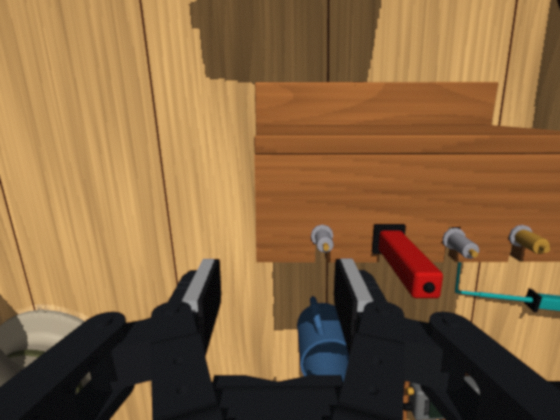

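Wrist view: handle top at (428,287), flange around (390,239), and the shelf edge horizontal in the image, so the yaw matches the rack.

```bash
python3 - <<'E'
from h import *
z=np.load("pics/w1.npz"); c=(z["K"],z["R"],z["t"])
print(onz(c,(428.3,286.5),.296),onz(c,(390,239),.209))
print("front edge",onz(c,(256,262),.205),onz(c,(440,262),.205), "corner back",onz(c,(256,136),.205))
E
```

```text
[0.49763459 0.30118396 0.296     ] [0.49914951 0.30073488 0.209     ]
front edge [0.37702222 0.28057119 0.205     ] [0.54825488 0.27449238 0.205     ] corner back [0.38318878 0.3956663  0.205     ]
```

Emit:
arm_command:
  turn:
    - [0,0,0]
    - [0,0,0]
    - [0,0,0]
    - [0,0,0]
    - [0,0,0]
    - [0,0,0]
    - [0,0,0]
    - [0,0,0]
    - [0,0,0]
    - [0,0,0]
    - [0,0,0]
    - [0,0,0]
  xyz:
    - [-0.209,0.509,0]
    - [-0.209,0.509,0]
    - [-0.209,0.509,0]
    - [-0.209,0.509,0]
    - [0,0,0]
    - [0,0,0.4]
    - [0,0,0.4]
    - [0,0,0.4]
    - [0,0,0.4]
    - [0,0,0.4]
    - [0,0,0.24]
    - [0,0,0]
  claw: [50,50,50,50,50,50,50,50,50,50,50,50]

```text
time_s: 3.6
position: [0.4965, 0.3025, 0.248]
tool_rot: [[0.032, 0.999, -0.003], [0.999, -0.032, -0.001], [-0.001, -0.003, -1.0]]
ft_force: [-0.5, 1.0, 0.5]
grip_width: 0.05
gripper_force: 0.0
```

Emit:
arm_command:
  turn:
    - [0,0,0]
    - [0,0,0]
    - [0,0,0]
    - [0,0,0]
    - [0,0,0]
    - [0,0,0]
    - [0,0,0]
    - [0,0,0]
    - [0,0,0]
    - [0,0,0]
  xyz:
    - [0,0,0]
    - [0,0,0]
    - [0,0,0]
    - [0,0,0]
    - [0,0,0]
    - [0,0,0]
    - [0,0,0]
    - [0,0,0]
    - [0,0,0]
    - [0,0,0]
  claw: [15,15,15,15,15,15,15,15,15,15]
  squeeze: 60

```text
time_s: 4.6
position: [0.4982, 0.3019, 0.2505]
tool_rot: [[0.034, 0.999, 0.001], [0.999, -0.034, 0.001], [0.002, 0.001, -1.0]]
ft_force: [-2.8, 1.7, 5.9]
grip_width: 0.019
gripper_force: 59.3
```

Emit:
arm_command:
  turn:
    - [0,0,0]
    - [0,0,0]
    - [0,0,0]
    - [0,0,0]
    - [0,0,0]
    - [0,0,0]
    - [0,0,0]
    - [0,0,0]
    - [0,0,0]
    - [0,0,0]
    - [0,0,0]
    - [0,0,0]
  xyz:
    - [0,0,-0.06]
    - [0,0,-0.06]
    - [-0.2,0,0]
    - [-0.3,0,0]
    - [-0.4,0,0]
    - [-0.4,0,0]
    - [-0.4,0,0]
    - [-0.4,0,0]
    - [-0.2,0,-0.2]
    - [0,0,-0.4]
    - [0,0,-0.4]
    - [0,0,-0.3]
  claw: [15,15,15,15,15,15,15,15,15,15,15,15]

```text
time_s: 5.8
position: [0.4945, 0.186, 0.3223]
tool_rot: [[0.034, 0.999, 0.002], [0.999, -0.034, 0.0], [0.0, 0.002, -1.0]]
ft_force: [-0.3, 0.4, -1.6]
grip_width: 0.0196
gripper_force: 58.8
```

```bash
python3 - <<'E'
from h import *
s=env.observe();print(s["position"],s["ft_force"],s["time_s"])
o=[]
for n in("scene","side"):
    im,d=imaging.get_image(n); np.savez("pics/%s2.npz"%n,im=im,d=d); o.append(im)
cv2.imwrite("pics/p2.png",cv2.resize(np.hstack([cv2.resize(o[0][180:400,200:480],None,fx=1.4,fy=1.4),cv2.resize(o[1][80:300,120:400],None,fx=1.4,fy=1.4)]),None,fx=1,fy=1))
E
```

```text
[0.49448449 0.18595696 0.3223283 ] [-0.31285199  0.38423233 -1.63028807] 5.8
```

View pics/p2.png

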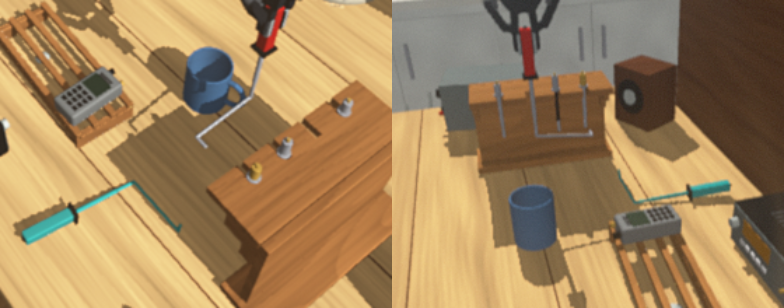

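Hook is out and hanging straight. Elbow is at scene px (379,250) / side px (224,176). Tip corner is at scene px (342,278) / side px (262,175).

```bash
python3 - <<'E'
from h import *
c=cam("scene"); s=cam("side"); T=np.array([.4945,.186,.3223])
for n,a,b in(("elbow",(378.6,250),(223.6,176.4)),("tip",(342,277.9),(262,175))):
    p,e=tri(c,a,s,b); print(n,p,e,p-T)
q=lambda z: (z["im"],)
# flange/handle: red blob lower end
for n,cc in(("scene",c),("side",s)):
    im=np.load("pics/%s2.npz"%n)["im"]; h=cv2.cvtColor(im,cv2.COLOR_BGR2HSV)
    m=((h[...,0]<6)|(h[...,0]>174))&(h[...,1]>150)&(h[...,2]>50)
    k,l,st,ce=cv2.connectedComponentsWithStats(m.astype(np.uint8)); i=1+np.argmax(st[1:,4]); print(n,st[i],ce[i])
E
```

```text
elbow [0.4971837  0.18877657 0.15655961] 0.0002973327384290886 [ 0.0026837   0.00277657 -0.16574039]
tip [0.60419469 0.18660477 0.14586636] 0.001950801965560593 [ 0.10969469  0.00060477 -0.17643364]
scene [383 184  21  34 207] [393.71014493 202.9468599 ]
side [211 100  11  34 233] [216.39484979 116.20600858]
```

Emit:
arm_command:
  turn:
    - [0,0,0]
    - [0,0,0]
    - [0,0,0]
    - [0,0,0]
    - [0,0,0]
    - [0,0,0]
    - [0,0,0]
    - [0,0,0]
    - [0,0,0]
    - [0,0,0]
    - [0,0,0]
    - [0,0,0]
  xyz:
    - [-0.4,-0.07,0]
    - [-0.815,-0.08,0]
    - [-0.815,-0.08,0]
    - [-0.815,-0.08,0]
    - [-0.815,-0.08,0]
    - [-0.815,-0.08,0]
    - [-0.815,-0.08,0]
    - [-0.815,-0.08,0]
    - [-0.815,-0.08,0]
    - [-0.815,-0.08,0]
    - [-0.4,0,0]
    - [0,0,0]
  claw: [15,15,15,15,15,15,15,15,15,15,15,15]

```text
time_s: 7.1
position: [0.4405, -0.221, 0.3192]
tool_rot: [[0.037, 0.999, -0.001], [0.999, -0.037, 0.001], [0.001, -0.002, -1.0]]
ft_force: [0.4, 0.5, -1.6]
grip_width: 0.0193
gripper_force: 58.8
```

Emit:
arm_command:
  turn:
    - [0,0,0]
    - [0,0,0]
    - [0,0,0]
    - [0,0,0]
    - [0,0,0]
    - [0,0,0]
    - [0,0,0]
    - [0,0,0]
    - [0,0,0]
  xyz:
    - [0,0,0.4]
    - [0,0,0.5]
    - [0,0,0.5]
    - [0,0,0.5]
    - [0,0,0.4]
    - [0,0,0.2]
    - [0,0,0]
    - [0,0,0]
    - [0,0,0]
  claw: [15,15,15,15,15,15,15,15,15]

```text
time_s: 8.0
position: [0.4416, -0.2188, 0.1964]
tool_rot: [[0.034, 0.999, 0.002], [0.999, -0.034, -0.001], [-0.001, 0.002, -1.0]]
ft_force: [0.1, -0.5, -1.0]
grip_width: 0.0193
gripper_force: 58.6
```

```bash
python3 - <<'E'
from h import *
s=env.observe();print(s["position"],s["ft_force"],s["wrist_torque"],s["time_s"])
o=[]
for n in("scene","side"):
    im,d=imaging.get_image(n); np.savez("pics/%s3.npz"%n,im=im,d=d); o.append(im)
cv2.imwrite("pics/p3.png",np.hstack([cv2.resize(o[0][110:285,160:320],None,fx=2.45,fy=2.45,interpolation=cv2.INTER_CUBIC),cv2.resize(o[1][180:355,240:400],None,fx=2.45,fy=2.45,interpolation=cv2.INTER_CUBIC)]))
E
```

```text
[ 0.44158956 -0.21881546  0.19636539] [ 0.06379062 -0.48578981 -0.96816626] [ 0.01960552  0.04646972 -0.02096188] 8.0
```

View pics/p3.png

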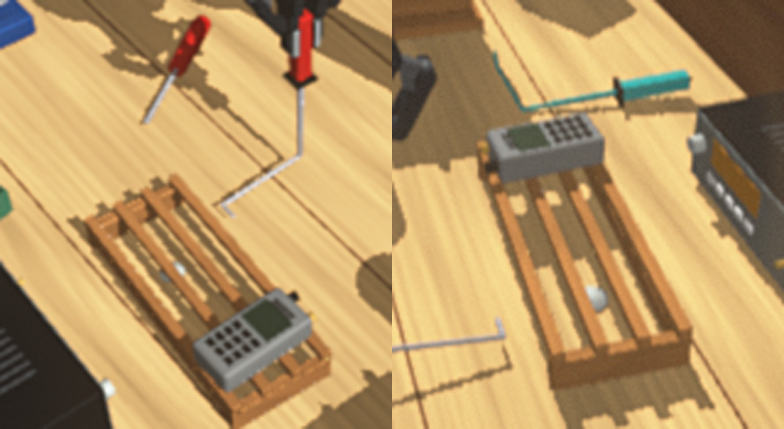

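Tip corner is at scene px (251,194) and side px (285,317), still in front of the stand. I'll compare it with the knob in each camera separately so the calibration bias cancels.

```bash
python3 - <<'E'
from h import *
c=cam("scene"); s=cam("side")
print(tri(c,(250.6,193.7),s,(285.3,316.7)))
print("scene tip",onz(c,(250.6,193.7),.018),"knob",onz(c,(230.2,221.2),.005))
print("side tip",onz(s,(285.3,316.7),.018),"knob",onz(s,(322,301.8),.005))
print("front edge scene",onz(c,(230.6,181.4),.044),"side",onz(s,(306.2,324.4),.044))
E
```

```text
(array([ 0.55125552, -0.22215458,  0.01437522]), np.float64(0.0008593794961750073))
scene tip [ 0.55259209 -0.21935546  0.018     ] knob [ 0.64770767 -0.18361907  0.005     ]
side tip [ 0.55071953 -0.22565502  0.018     ] knob [ 0.64417653 -0.19585367  0.005     ]
front edge scene [ 0.58180079 -0.27145681  0.044     ] side [ 0.57750995 -0.27986437  0.044     ]
```

Emit:
arm_command:
  turn:
    - [0,0,0]
    - [0,0,0]
    - [0,0,0]
    - [0,0,0]
    - [0,0,0]
    - [0,0,0]
    - [0,0,0]
    - [0,0,0]
  xyz:
    - [-0.06,0,0.04]
    - [-0.06,0,0.04]
    - [0,0,0.04]
    - [0,0,0.04]
    - [0,0,0.04]
    - [0,0,0]
    - [0,0,0]
    - [0,0,0]
  claw: [15,15,15,15,15,15,15,15]

```text
time_s: 8.9
position: [0.441, -0.2247, 0.1854]
tool_rot: [[0.034, 0.999, 0.0], [0.999, -0.034, -0.0], [-0.0, 0.0, -1.0]]
ft_force: [1.1, 0.7, -1.0]
grip_width: 0.0194
gripper_force: 58.6
```

Emit:
arm_command:
  turn:
    - [0,0,0]
    - [0,0,0]
    - [0,0,0]
    - [0,0,0]
    - [0,0,0]
  xyz:
    - [0,0,0.01]
    - [0,0,0.01]
    - [0,0,0.01]
    - [0,0,0]
    - [0,0,0]
  claw: [15,15,15,15,15]

```text
time_s: 9.4
position: [0.441, -0.2246, 0.1838]
tool_rot: [[0.034, 0.999, -0.0], [0.999, -0.034, 0.0], [0.0, -0.0, -1.0]]
ft_force: [0.6, -0.5, -1.3]
grip_width: 0.0186
gripper_force: 58.6
```

Emit:
arm_command:
  turn:
    - [0,0,0]
    - [0,0,0]
    - [0,0,0]
    - [0,0,0]
  xyz:
    - [0,0,0.01]
    - [0,0,0.01]
    - [0,0,0]
    - [0,0,0]
  claw: [15,15,15,15]

```text
time_s: 9.8
position: [0.441, -0.2247, 0.1828]
tool_rot: [[0.034, 0.999, -0.0], [0.999, -0.034, -0.0], [-0.0, -0.0, -1.0]]
ft_force: [0.4, -0.1, -0.1]
grip_width: 0.019
gripper_force: 58.6
```

Emit:
arm_command:
  turn:
    - [0,0,0]
    - [0,0,0]
    - [0,0,0]
    - [0,0,0]
  xyz:
    - [0,0,0.01]
    - [0,0,0.01]
    - [0,0,0]
    - [0,0,0]
  claw: [15,15,15,15]

```text
time_s: 10.2
position: [0.441, -0.2247, 0.1818]
tool_rot: [[0.034, 0.999, 0.0], [0.999, -0.034, -0.0], [-0.0, 0.0, -1.0]]
ft_force: [0.6, 0.5, -0.8]
grip_width: 0.0193
gripper_force: 58.8
```

```bash
python3 - <<'E'
from h import *
for i in range(5):
    s=env.observe(); print(np.round(s["position"],4),np.round(s["ft_force"],2),np.round(s["wrist_torque"],3)); imaging.get_image("wrist")
E
```

```text
[ 0.441  -0.2247  0.1818] [ 0.64  0.54 -0.81] [-0.012  0.026  0.049]
[ 0.441  -0.2247  0.1818] [-0.55  0.44 -1.56] [-0.026  0.001 -0.024]
[ 0.441  -0.2247  0.1818] [ 0.48 -0.1  -1.1 ] [-0.053 -0.072  0.063]
[ 0.441  -0.2247  0.1818] [-1.3  -0.01 -0.39] [-0.026  0.023 -0.029]
[ 0.441  -0.2247  0.1818] [-0.8  -0.13  0.  ] [-0.024  0.038 -0.025]
```

Emit:
arm_command:
  turn:
    - [0,0,0]
    - [0,0,0]
    - [0,0,0]
    - [0,0,0]
  xyz:
    - [0,0,0.01]
    - [0,0,0.01]
    - [0,0,0]
    - [0,0,0]
  claw: [15,15,15,15]

```text
time_s: 10.85
position: [0.4409, -0.2247, 0.1809]
tool_rot: [[0.034, 0.999, -0.0], [0.999, -0.034, -0.0], [-0.0, -0.0, -1.0]]
ft_force: [-0.4, -0.5, 1.3]
grip_width: 0.0193
gripper_force: 59.1
```

```bash
cat > avg.py <<'E'
from h import *
F=[];T=[]
for i in range(6):
    s=env.observe(); F.append(s["ft_force"]);T.append(s["wrist_torque"]); imaging.get_image("wrist")
print(np.round(s["position"],4),np.mean(F,0).round(2),np.mean(T,0).round(3),s["time_s"])
E
python3 avg.py
```

```text
[ 0.441  -0.2247  0.1809] [-1.04 -0.13  0.99] [-0.008  0.197  0.015] 11.1
```

Touch is at TCP z ≈ 0.1818. Lift 7 mm and insert.

Emit:
arm_command:
  turn:
    - [0,0,0]
    - [0,0,0]
    - [0,0,0]
    - [0,0,0]
    - [0,0,0]
    - [0,0,0]
    - [0,0,0]
    - [0,0,0]
    - [0,0,0]
    - [0,0,0]
    - [0,0,0]
  xyz:
    - [0,0,-0.08]
    - [0,0,-0.08]
    - [0.01,0.296,0]
    - [0.01,0.296,0]
    - [0.01,0.296,0]
    - [0.01,0.296,0]
    - [0.01,0.296,0]
    - [0.01,0.296,0]
    - [0.01,0.296,0]
    - [0.01,0.296,0]
    - [0,0,0]
  claw: [15,15,15,15,15,15,15,15,15,15,15]

```text
time_s: 12.25
position: [0.5606, -0.2246, 0.1886]
tool_rot: [[0.033, 0.999, 0.0], [0.999, -0.033, 0.0], [0.0, 0.0, -1.0]]
ft_force: [-0.7, -0.1, -0.9]
grip_width: 0.0194
gripper_force: 59.0
```

```bash
python3 avg.py; python3 - <<'E'
from h import *
o=[]
for n in("scene","side"):
    im,d=imaging.get_image(n); np.savez("pics/%s4.npz"%n,im=im,d=d); o.append(im)
cv2.imwrite("pics/p4.png",np.hstack([cv2.resize(o[0][160:275,190:290],None,fx=4,fy=4,interpolation=cv2.INTER_CUBIC),cv2.resize(o[1][230:345,270:370],None,fx=4,fy=4,interpolation=cv2.INTER_CUBIC)]))
E
```

```text
[ 0.5589 -0.2247  0.189 ] [ 0.01 -0.14 -1.72] [ 0.002  0.032 -0.002] 12.5
```

View pics/p4.png

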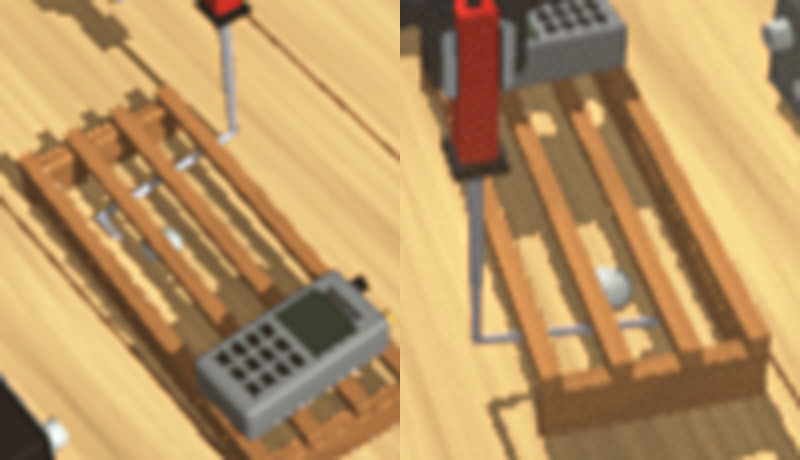

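The foot lies under the slats. Tip corner is at scene px (216,214), its end at (219,219), and the knob at about (230,221), still in place and nearer the front than the tip.

```bash
python3 - <<'E'
from h import *
c=cam("scene"); s=cam("side")
print(onz(c,(215.75,213.75),.010),onz(c,(218.8,218.8),.010),"knob",onz(c,(230.2,221.2),.005), onz(c,(233.2,219.5),.006),onz(c,(227.5,222),.003))
# side: knob right edge, bottom visible
print("side knob right edge",onz(s,(270+232/4,230+288/4),.003),"bottom",onz(s,(270+212/4,230+308/4),.002),"foot near knob",onz(s,(270+215/4,230+327/4),.012))
E
```

```text
[ 0.66576724 -0.22571703  0.01      ] [ 0.66903494 -0.20600633  0.01      ] knob [ 0.64770767 -0.18361907  0.005     ] [ 0.63841765 -0.18268502  0.006     ] [ 0.65420929 -0.18727787  0.003     ]
side knob right edge [ 0.65747162 -0.19845146  0.003     ] bottom [ 0.64178221 -0.20839352  0.002     ] foot near knob [ 0.63441005 -0.23073571  0.012     ]
```

Emit:
arm_command:
  turn:
    - [0,0,0]
    - [0,0,0]
    - [0,0,0]
    - [0,0,0]
    - [0,0,0]
    - [0,0,0]
  xyz:
    - [0,0.06,0]
    - [0,0,0.05]
    - [0,0,0.05]
    - [0,0,0.04]
    - [0,0,0]
    - [0,0,0]
  claw: [15,15,15,15,15,15]

```text
time_s: 13.25
position: [0.5624, -0.2248, 0.1819]
tool_rot: [[0.034, 0.999, -0.0], [0.999, -0.034, 0.0], [0.0, -0.0, -1.0]]
ft_force: [-0.1, 0.3, -1.0]
grip_width: 0.0194
gripper_force: 59.0
```

```bash
python3 avg.py
```

```text
[ 0.5625 -0.2248  0.1819] [ 0.04 -0.29 -1.3 ] [ 0.036  0.017 -0.02 ] 13.5
```

Just at touch. Go down 0.6 mm, then sweep +y 20 mm.

Emit:
arm_command:
  turn:
    - [0,0,0]
    - [0,0,0]
    - [0,0,0]
    - [0,0,0]
    - [0,0,0]
    - [0,0,0]
    - [0,0,0]
    - [0,0,0]
    - [0,0,0]
    - [0,0,0]
    - [0,0,0]
  xyz:
    - [0,0,0.012]
    - [0.05,0,0]
    - [0.05,0,0]
    - [0.05,0,0]
    - [0.05,0,0]
    - [0.05,0,0]
    - [0.05,0,0]
    - [0.05,0,0]
    - [0.05,0,0]
    - [0,0,0]
    - [0,0,0]
  claw: [15,15,15,15,15,15,15,15,15,15,15]

```text
time_s: 14.65
position: [0.5631, -0.2046, 0.1812]
tool_rot: [[0.034, 0.999, -0.0], [0.999, -0.034, 0.0], [0.0, -0.0, -1.0]]
ft_force: [0.0, -0.6, -0.6]
grip_width: 0.0193
gripper_force: 59.1
```

```bash
python3 avg.py; python3 - <<'E'
from h import *
o=[]
for n in("scene","side"):
    im,d=imaging.get_image(n); np.savez("pics/%s5.npz"%n,im=im,d=d); o.append(im)
cv2.imwrite("pics/p5.png",np.hstack([cv2.resize(o[0][160:275,190:290],None,fx=4,fy=4,interpolation=cv2.INTER_CUBIC),cv2.resize(o[1][230:345,270:370],None,fx=4,fy=4,interpolation=cv2.INTER_CUBIC)]))
E
```

```text
[ 0.5631 -0.2047  0.1812] [ 0.08  0.04 -0.17] [ 0.03  -0.147 -0.004] 14.9
```

View pics/p5.png

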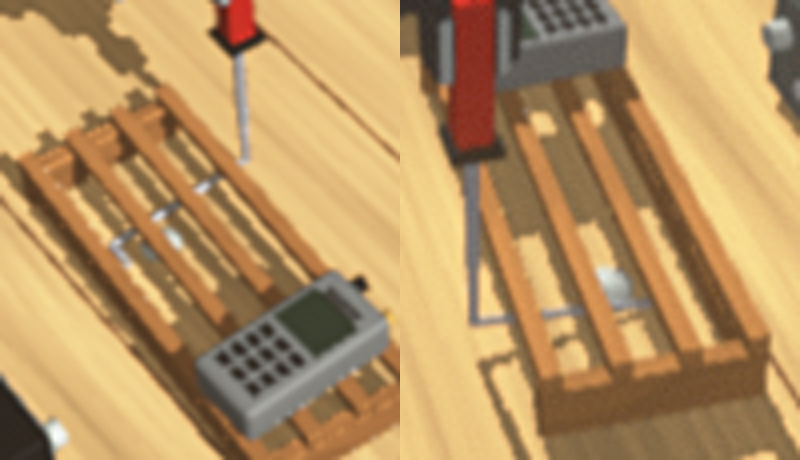

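The foot lies alongside the knob with the tip behind it. Pull gently.

Emit:
arm_command:
  turn:
    - [0,0,0]
    - [0,0,0]
    - [0,0,0]
    - [0,0,0]
    - [0,0,0]
    - [0,0,0]
    - [0,0,0]
    - [0,0,0]
    - [0,0,0]
    - [0,0,0]
    - [0,0,0]
    - [0,0,0]
  xyz:
    - [0.03,0,0]
    - [0.02,-0.05,0]
    - [0.004,-0.08,0]
    - [0.004,-0.08,0]
    - [0.004,-0.08,0]
    - [0.004,-0.08,0]
    - [0.004,-0.08,0]
    - [0.004,-0.08,0]
    - [0.004,-0.08,0]
    - [0.004,-0.08,0]
    - [0,0,0]
    - [0,0,0]
  claw: [15,15,15,15,15,15,15,15,15,15,15,15]

```text
time_s: 16.25
position: [0.5285, -0.1995, 0.1812]
tool_rot: [[0.034, 0.999, -0.001], [0.999, -0.034, 0.0], [0.0, -0.001, -1.0]]
ft_force: [-1.3, -0.4, -0.5]
grip_width: 0.0195
gripper_force: 59.1
```

```bash
python3 avg.py; cat > kn.py <<'E'
from h import *
for n in("scene","side"):
    im,d=imaging.get_image(n); cv2.imwrite("pics/last_%s.png"%n,im); c=cam(n); h=cv2.cvtColor(im,cv2.COLOR_BGR2HSV)
    K,R,t=c; v,u=np.mgrid[:420,:560]
    D=np.stack([(u-K[0,2])/K[0,0],(v-K[1,2])/K[1,1],np.ones(u.shape)],-1)@R; o=-R.T@t
    P=o+D*((.005-o[2])/D[...,2])[...,None]
    m=(h[...,1]<70)&(h[...,2]>80)&(P[...,0]>.46)&(P[...,0]<.72)&(P[...,1]>-.26)&(P[...,1]<-.12)
    k,l,st,ce=cv2.connectedComponentsWithStats(m.astype(np.uint8))
    for i in range(1,k):
        if st[i,4]>10: print(n,st[i],onz(c,ce[i],.005).round(4))
E
python3 kn.py
```

```text
[ 0.5288 -0.1995  0.1811] [-0.84  0.01  0.13] [ 0.007  0.142 -0.022] 16.5
scene [251 178  13  25  66] [ 0.5237 -0.2192  0.005 ]
scene [240 205   6   5  14] [ 0.593  -0.2027  0.005 ]
scene [230 212  12  10  68] [ 0.6284 -0.1875  0.005 ]
side [270 288  29  25 113] [ 0.5488 -0.1748  0.005 ]
side [305 298  11  12  87] [ 0.6159 -0.1938  0.005 ]
```

Emit:
arm_command:
  turn:
    - [0,0,0]
    - [0,0,0]
    - [0,0,0]
    - [0,0,0]
    - [0,0,0]
    - [0,0,0]
    - [0,0,0]
    - [0,0,0]
    - [0,0,0]
    - [0,0,0]
    - [0,0,0]
    - [0,0,0]
  xyz:
    - [0.002,-0.1,0]
    - [0.002,-0.12,0]
    - [0.002,-0.12,0]
    - [0.002,-0.12,0]
    - [0.002,-0.12,0]
    - [0.002,-0.12,0]
    - [0.002,-0.12,0]
    - [0.002,-0.12,0]
    - [0.002,-0.12,0]
    - [0.002,-0.12,0]
    - [0.002,-0.12,0]
    - [0,0,0]
  claw: [15,15,15,15,15,15,15,15,15,15,15,15]

```text
time_s: 17.85
position: [0.463, -0.1961, 0.1813]
tool_rot: [[0.034, 0.999, -0.001], [0.999, -0.034, 0.0], [0.0, -0.001, -1.0]]
ft_force: [-1.3, 0.1, -0.5]
grip_width: 0.0194
gripper_force: 59.1
```

```bash
python3 avg.py;python3 kn.py
```

```text
[ 0.4639 -0.1962  0.1812] [-0.75  0.1   0.17] [-0.004  0.133 -0.011] 18.1
scene [252 185  29  26 134] [ 0.5306 -0.1915  0.005 ]
side [238 295  55  24 276] [ 0.5244 -0.1846  0.005 ]
```

Emit:
arm_command:
  turn:
    - [0,0,0]
    - [0,0,0]
    - [0,0,0]
    - [0,0,0]
    - [0,0,0]
    - [0,0,0]
    - [0,0,0]
    - [0,0,0]
    - [0,0,0]
    - [0,0,0]
    - [0,0,0]
  xyz:
    - [0,-0.1,0]
    - [0,-0.12,0]
    - [0,-0.12,0]
    - [0,-0.12,0]
    - [0,-0.12,0]
    - [0,-0.06,0]
    - [0,0,0]
    - [-0.04,0.05,0]
    - [-0.04,0.05,0]
    - [0,0,0]
    - [0,0,0]
  claw: [15,15,15,15,15,15,15,15,15,15,15]

```text
time_s: 19.35
position: [0.4371, -0.1994, 0.1812]
tool_rot: [[0.034, 0.999, 0.0], [0.999, -0.034, -0.0], [-0.0, 0.0, -1.0]]
ft_force: [0.5, 0.2, 0.1]
grip_width: 0.0196
gripper_force: 59.2
```

Emit:
arm_command:
  turn:
    - [0,0,0]
    - [0,0,0]
    - [0,0,0]
    - [0,0,0]
    - [0,0,0]
    - [0,0,0]
    - [0,0,0]
    - [0,0,0]
  xyz:
    - [0,0,-0.1]
    - [0,0,-0.2]
    - [0,0,-0.5]
    - [0,0,-0.7]
    - [0,0,-0.7]
    - [0,0,-0.6]
    - [0,0,0]
    - [0,0,0]
  claw: [15,15,15,15,15,15,15,15]

```text
time_s: 20.15
position: [0.4366, -0.1991, 0.3215]
tool_rot: [[0.034, 0.999, 0.001], [0.999, -0.034, -0.0], [-0.0, 0.001, -1.0]]
ft_force: [-0.2, 0.3, -2.1]
grip_width: 0.0191
gripper_force: 59.1
```

```bash
python3 avg.py;python3 kn.py
```

```text
[ 0.4365 -0.1991  0.3203] [-0.18 -0.3  -1.44] [-0.002  0.015  0.03 ] 20.4
scene [263 198   9   8  62] [ 0.5269 -0.1781  0.005 ]
side [263 306  12  11 107] [ 0.5236 -0.1874  0.005 ]
```

Knob at about (0.525,-0.183), roughly 60 mm ahead of the stand's front edge. Carry the hook back.

Emit:
arm_command:
  turn:
    - [0,0,0]
    - [0,0,0]
    - [0,0,0]
    - [0,0,0]
    - [0,0,0]
    - [0,0,0]
    - [0,0,0]
    - [0,0,0]
    - [0,0,0]
    - [0,0,0]
    - [0,0,0]
    - [0,0,0]
  xyz:
    - [0.4,0.09,0]
    - [0.867,0.09,0]
    - [0.867,0.09,0]
    - [0.867,0.09,0]
    - [0.867,0.09,0]
    - [0.867,0.09,0]
    - [0.867,0.09,0]
    - [0.867,0.09,0]
    - [0.867,0.09,0]
    - [0.4,0.09,0]
    - [0,0,0]
    - [0,0,0]
  claw: [15,15,15,15,15,15,15,15,15,15,15,15]

```text
time_s: 21.75
position: [0.4947, 0.1856, 0.3209]
tool_rot: [[0.033, 0.999, -0.001], [0.999, -0.033, -0.0], [-0.001, -0.001, -1.0]]
ft_force: [0.4, -0.5, -2.0]
grip_width: 0.0194
gripper_force: 59.0
```

Emit:
arm_command:
  turn:
    - [0,0,0]
    - [0,0,0]
    - [0,0,0]
    - [0,0,0]
    - [0,0,0]
    - [0,0,0]
    - [0,0,0]
  xyz:
    - [0,0,0.3]
    - [0,0,0.4]
    - [0,0,0.4]
    - [0,0,0.15]
    - [0,0,0]
    - [0,0,0]
    - [0,0,0]
  claw: [15,15,15,15,15,15,15]

```text
time_s: 22.45
position: [0.4952, 0.1856, 0.2598]
tool_rot: [[0.034, 0.999, 0.002], [0.999, -0.034, 0.0], [0.0, 0.002, -1.0]]
ft_force: [-1.3, -0.3, -1.4]
grip_width: 0.0194
gripper_force: 58.9
```

```bash
python3 - <<'E'
from h import *
s=env.observe(); R=np.array(s["tool_rot"]); print(s["position"],R.round(4).tolist())
print((R.T@(np.array([.4982,.3019,.2565])-s["position"]))/.05)
E
```

```text
[0.49519725 0.18556616 0.25981028] [[0.0341, 0.9994, 0.002], [0.9994, -0.0341, 0.0002], [0.0003, 0.002, -1.0]]
[ 2.32735175 -0.0194957   0.06684582]
```

Emit:
arm_command:
  turn:
    - [0,0,0]
    - [0,0,0]
    - [0,0,0]
    - [0,0,0]
    - [0,0,0]
    - [0,0,0]
    - [0,0,0]
    - [0,0,0]
    - [0,0,0]
    - [0,0,0]
    - [0,0,0]
    - [0,0,0]
  xyz:
    - [0,-0.02,0.05]
    - [0.3,0,0]
    - [0.3,0,0]
    - [0.3,0,0]
    - [0.3,0,0]
    - [0.3,0,0]
    - [0.3,0,0]
    - [0.3,0,0]
    - [0.15,0,0]
    - [0.07,0,0]
    - [0,0,0]
    - [0,0,0]
  claw: [15,15,15,15,15,15,15,15,15,15,15,15]

```text
time_s: 23.65
position: [0.4978, 0.3013, 0.2562]
tool_rot: [[0.034, 0.999, -0.0], [0.999, -0.034, -0.0], [-0.0, -0.0, -1.0]]
ft_force: [-0.5, -0.3, -1.7]
grip_width: 0.0195
gripper_force: 59.0
```

```bash
python3 avg.py
```

```text
[0.4978 0.3014 0.2563] [-0.17  0.17 -1.29] [ 0.009  0.002 -0.005] 23.9
```

Emit:
arm_command:
  turn:
    - [0,0,0]
    - [0,0,0]
    - [0,0,0]
    - [0,0,0]
    - [0,0,0]
    - [0,0,0]
  xyz:
    - [0,0,0.04]
    - [0,0,0.03]
    - [0,0,0.02]
    - [0,0,0.02]
    - [0,0,0]
    - [0,0,0]
  claw: [15,15,15,15,15,15]

```text
time_s: 24.55
position: [0.4977, 0.3017, 0.2507]
tool_rot: [[0.034, 0.999, -0.0], [0.999, -0.034, -0.0], [-0.0, -0.0, -1.0]]
ft_force: [-0.1, -0.3, -0.8]
grip_width: 0.019
gripper_force: 59.2
```

```bash
python3 avg.py; python3 - <<'E'
from h import *
o=[imaging.get_image(n)[0] for n in("side","scene")]
cv2.imwrite("pics/p6.png",np.hstack([cv2.resize(o[0][95:195,150:290],None,fx=2.8,fy=4,interpolation=cv2.INTER_CUBIC),cv2.resize(o[1][140:320,215:505],(400,400),interpolation=cv2.INTER_CUBIC)]))
E
```

```text
[0.4977 0.3017 0.2507] [-0.44 -0.04 -1.23] [-0.016  0.024 -0.019] 24.8
```

View pics/p6.png

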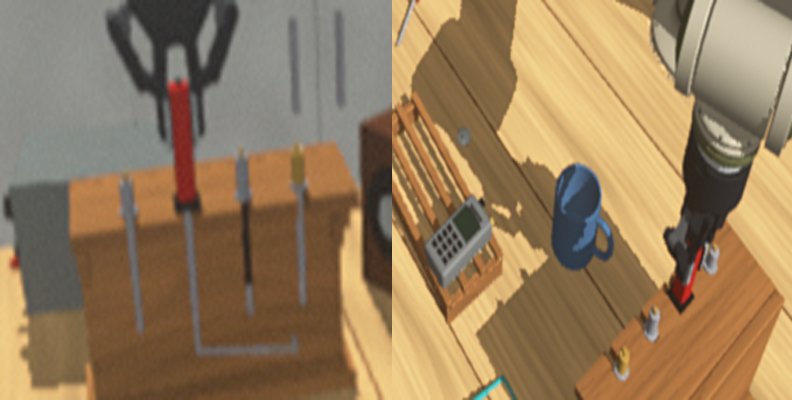

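The hook is back in its slot at (180,200) in the left panel, the whips are in place, and the knob lies in front of the stand at (463,136). Lower until the shelf carries it.

Emit:
arm_command:
  turn:
    - [0,0,0]
    - [0,0,0]
    - [0,0,0]
    - [0,0,0]
  xyz:
    - [0,0,0.015]
    - [0,0,0.015]
    - [0,0,0]
    - [0,0,0]
  claw: [15,15,15,15]

```text
time_s: 25.35
position: [0.4977, 0.3018, 0.2505]
tool_rot: [[0.034, 0.999, 0.002], [0.999, -0.034, 0.0], [0.001, 0.002, -1.0]]
ft_force: [-3.2, 0.3, 6.6]
grip_width: 0.0194
gripper_force: 60.0
```

```bash
python3 avg.py
```

```text
[0.4977 0.3018 0.2505] [-2.89 -0.55  6.77] [-0.186  0.455 -0.012] 25.6
```

Resting on the shelf. Ease up 1.2 mm, then release slowly to 40 mm.

Emit:
arm_command:
  turn:
    - [0,0,0]
    - [0,0,0]
    - [0,0,0]
    - [0,0,0]
    - [0,0,0]
    - [0,0,0]
    - [0,0,0]
    - [0,0,0]
    - [0,0,0]
    - [0,0,0]
  xyz:
    - [0,0,-0.024]
    - [0,0,0]
    - [0,0,0]
    - [0,0,0]
    - [0,0,0]
    - [0,0,0]
    - [0,0,0]
    - [0,0,0]
    - [0,0,0]
    - [0,0,0]
  claw: [15,15,22,26,30,34,38,42,42,42]
  squeeze: 25

```text
time_s: 26.65
position: [0.4977, 0.3017, 0.2504]
tool_rot: [[0.034, 0.999, -0.0], [0.999, -0.034, 0.0], [0.0, -0.0, -1.0]]
ft_force: [-0.1, 0.5, 0.8]
grip_width: 0.0422
gripper_force: 0.0
```

Emit:
arm_command:
  turn:
    - [0,0,0]
    - [0,0,0]
    - [0,0,0]
    - [0,0,0]
    - [0,0,0]
    - [0,0,0]
    - [0,0,0]
    - [0,0,0]
    - [0,0,0]
    - [0,0,0]
  xyz:
    - [0,0,-0.1]
    - [0,0,-0.2]
    - [0,0,-0.3]
    - [0,0,-0.4]
    - [0,0,-0.5]
    - [0,0,-0.5]
    - [0,0,-0.5]
    - [0,0,0]
    - [0,0,0]
    - [0,0,0]
  claw: [42,42,42,42,42,42,42,42,42,42]

```text
time_s: 27.65
position: [0.4975, 0.3017, 0.3746]
tool_rot: [[0.034, 0.999, -0.002], [0.999, -0.034, -0.001], [-0.001, -0.002, -1.0]]
ft_force: [-0.1, -0.9, -0.8]
grip_width: 0.0418
gripper_force: 0.0
```

```bash
python3 kn.py; python3 - <<'E'
from h import *
s=env.observe(); print(s["position"],s["grip_width"],s["ft_force"],s["time_s"])
for n in("scene","side"):
    im,d=imaging.get_image(n); z=np.load("pics/%s0.npz"%n)["im"]
    for t,q in(("now",im),("start",z)):
        h=cv2.cvtColor(q,cv2.COLOR_BGR2HSV); m=((h[...,0]<6)|(h[...,0]>174))&(h[...,1]>150)&(h[...,2]>50)
        k,l,st,ce=cv2.connectedComponentsWithStats(m.astype(np.uint8))
        print(n,t,[(st[i].tolist(),ce[i].round(1).tolist()) for i in range(1,k) if st[i,4]>90])
E
```

```text
scene [262 198  10   8  61] [ 0.5272 -0.1785  0.005 ]
side [263 306  12  11 105] [ 0.5233 -0.1884  0.005 ]
[0.49757338 0.30163215 0.37456303] 0.041852859551155606 [-0.34730788  0.78904519 -0.58040626] 27.75
scene now [([230, 117, 16, 23, 156], [237.3, 127.4]), ([418, 243, 23, 34, 387], [429.4, 260.0])]
scene start [([229, 117, 17, 23, 159], [237.1, 127.8]), ([419, 243, 23, 35, 388], [429.8, 260.0])]
side now [([211, 116, 9, 30, 167], [214.7, 130.5])]
side start [([210, 116, 10, 30, 167], [214.5, 130.6])]
```

The handle is back at its starting pixels, upright and released, and the knob is clear of the stand. Handing in.

```bash
python3 -c "
from rig import env; print(env.close_job())"
```

```text
the job is handed in; nothing more can be done
None
```

I handed the job in at about 28 s: the knob lies about 60 mm ahead of the stand's front edge, and the hook hangs released and upright in its own slot. The whips, scanner and mug looked undisturbed in the last camera view, and the screwdriver hadn't moved; the hand-in returned no verdict.

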